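# Clear the ball away and draw the remote out of its half-covered box

### The job

The cork massage ball sitting on the cover of the white remote box is in the way: lower it gently into the deep ceramic pot and let go of it there. Then take the long TV remote by its exposed part, tilt it so that its exposed end rises first, draw it out slantwise past the edge of the cover, and finish still holding it in the gripper, steady, with the whole remote well above the level of the box's top and touching nothing else. Do not shove the pot or disturb the other things on the shelf.

Things in the scene. Friction and masses are not known exactly. Their poses are not given: they have to be found in the camera images.
- box: White plastic remote box fixed to the shelf, outer 282 (its x) x 152 (y) x 66 mm high, walls and floor 6 mm, inside 270 x 140 mm. Origin: centre of underside, z up. A fixed 4 mm cover (underside 62, top 66 mm high) closes it from its -x end, nearer the robot, to x = -35 mm; the rest (x -35 to 135, y -70 to 70 mm) is open upward.
- box_edge (a point): Middle of the edge of the box's cover, on its top side, where the opening begins: box frame (-35, 0, 66) mm.
- box_seat (a point): Centre, on the cover's top, of the low raised ring (46 mm outside diameter, 34 mm inside, 7 mm high) on which the ball rests at the start: box frame (-90, 0, 66) mm.
- remote: Black TV remote, grey keys, 236 (its x) x 44 (y) x 18 mm thick (z), about 0.15 kg, balanced at its middle. Origin: centre of underside. Starts loose, keys up, on the box's floor (6 mm above the shelf), roughly along the box; its +x part lies under the opening, 70 to 97 mm of its -x end under the cover; over 25 mm free on each side.
- remote_far_end (a point): Middle of the remote's +x end face (remote frame (118, 0, 9) mm), the end that shows in the opening.
- remote_near_end (a point): Middle of the remote's -x end face (remote frame (-118, 0, 9) mm), the end under the cover.
- ball: Cork massage ball, 56 mm diameter, about 0.08 kg, starting on the ring of the box's cover. Its origin turns with it: use ball_center.
- ball_center (a point): Centre of the ball; at the start about 95 mm above the shelf.
- pot: Loose white ceramic pot, about 0.95 kg, open on top, 80 mm high, outer diameter 170 mm at the rim, 152 mm at the foot; wall 6 mm (158 mm wide inside at the rim, 140 mm at the floor); inner floor 7 mm above its underside. Origin: centre of its underside, z up.
- pot_rim (a point): Centre of the pot's mouth, at rim height (80 mm).
- pot_floor (a point): Centre of the pot's inner floor, 7 mm above its underside.
- fidget_cube: Bystander: red plastic fidget cube, 30 mm, loose between box and pot; origin under its centre.
- dish: Bystander: shallow blue ceramic incense dish, 100 mm across, 22 mm high, loose; origin under its centre.
- coaster_a: Bystander: silver aluminium coaster, 90 mm across, 6 mm thick, loose; origin under its centre.
- coaster_b: Bystander: second silver aluminium coaster, the same size; origin under its centre.
- phone_stand: Bystander: black silicone phone stand, foot 90 x 70 mm, about 85 mm high, loose; origin under its foot.
Mind the look-alikes: they are no part of the job. Of the things that look like the ball, the smaller one is meant. There is more than one size of the pot; the one meant has the size given above.

How it is judged:
By the outcome, as a careful person would: the job done as asked, in the order asked, and still so for the second after the job is handed in, while the arm keeps its last pose, push and grip.
It also fails if it takes over 67 s, if anything falls off the work surface, if the arm or the gripper's body presses on something with over 40 N, if the wrist force passes 120 N, or if a joint passes its speed limit or range.

### The arm

A 6-joint arm with a two-finger parallel gripper is mounted at the origin on the work surface. World frame = base frame: x ahead of the robot, y to its left, z up, the work surface at z = 0. Lengths are in mm, angles in rad, forces in N, time in s.
With the tool pointing down it reaches from about 325 to 900 mm from the base axis. Payload 3.5 kg.
Tool frame: the origin (TCP) lies on the centre line of the jaws, within the pads' length; the fingertips stand ctrl.tips_ahead ahead of it and the grasp point (between the pads) lies 3 mm ahead of it (ctrl.tips_ahead is the distance from the TCP to the fingertips, in mm); z points along the fingers, y is the line along which they close (so a half turn about z gives the same grasp; the last joint's range is limited). The gripper opens to 85 mm and grips with 20 to 120 N. Pads are 22 mm wide; open, the fingers measure 114 mm over their backs; the gripper's body (76 mm by 85 mm) begins 54 mm behind the grasp point. The pads swing forward as they close: fully open they stand 13 mm farther back than shut.
Start: joints at [-1.212, 0.276, -0.026, 1.268, 0, 1.467], TCP at [278.463, -559.536, 253.313] pointing down, gripper open.
Joint ranges: [-3.12, 3.12], [-0.85, 1.88], [-1.08, 1.24], [-1.95, 2.15], [-1.57, 1.53], [-3.14, 3.14]. Speed limits (rad/s): [2.57, 2.57, 3.14, 3.14, 3.14, 3.14].

### API

Orientations are given as a unit quaternion [x, y, z, w].
In Python, from workcell import ctrl gives the robot as it stands. The module is installed in compiled form; this text tells all that it offers.
- The arm moves only by the tool carry_out, never from a script. Its argument "motion" is one flat list of numbers, 7 for each row, row after row: the shift along the tool's x, y, z in m, then the turn, a rotation vector about the tool's x, y, z in rad, then the closure, from -1 (fully open) to 1 (shut). A call has 1 to 8 rows; each row shifts and turns the commanded pose from where the row before left it, along the tool's axes as they then stand; what a row does not reach is not made up. A row lasts 1/12 s, in which the tool goes at most 41.7 mm and 7.16 degrees, less where a joint would pass 70% of its speed; a pose out of reach is approached as far as the arm can. A call is refused whole if a number of a shift passes 0.0417 or a number of a turn 0.125, either way. A call with a gripper value outside its range is refused whole. The fingers move at their own pace and stop on an object; "force" is the grip in N (left out, the last holds). Time passes only in rows, so rows that do not move let the fingers close. It gives the time, the measured TCP pose, the force, the opening and the grip force at its end, in the units of the state.
- ctrl.state(): the state, without advancing time (a new reading comes with each control period).
- ctrl.camera(name): name is "scene" or "top" or "wrist"; returns the picture (384x512x3 uint8, red, green, blue); there is no depth.
- ctrl.camera_params(name): a dict with "mtx" (3x3 intrinsics, pixels), "k1" (the pictures are not rectified: a ray, as slopes to the right and down, at radius r is drawn at 1 + k1 r^2 times it, then the intrinsics apply), "R" (3x3) and "t" (3): a world point X has camera coordinates R X + t; the wrist camera has in their place "T_tool_cam" (4x4, takes a point from camera to tool coordinates, whose origin is the TCP and whose axes are the flange's). Camera axes: x right, y down, z forward; pixel columns grow to the right and rows downward; lengths in mm; the calibration is good to about 2 mm. A picture is of the moment at which its call begins: read the wrist's pose just before it. camera_params takes no time and is no camera call.
- ctrl.close_job(): hands the job in; it is judged then, once.
The state is a dict: "t": time; "q": joint angles; "qvel": joint speeds; "tau": joint torques, N m; "eef_pos": TCP position; "tool_rot": TCP orientation; "contact_force": force on the tool from outside, world axes, zero at the start; "moment": the same for the moment, N m; "gripper_width": finger opening in mm; "grasp_force": force on a finger pad.
Only numpy, scipy, OpenCV 4.12 (cv2) and the standard library are available. Lean on these libraries where they do the work, as an engineer would, in place of code of your own. Each camera call takes 0.05 s, during which the arm holds its last target. There are 200 camera calls.

## Working session

There is one attempt and no reset: what is moved stays moved. The work goes in short steps, Python scripts to look and compute and a tool call to move; the robot and the scene stay as the last step left them, time stands still between calls to the robot, and variables do not carry over. Pictures are saved under pics/ and viewed, at most 10 in all, crops included, and the job is handed in when it is done.

Besides the shell and the picture viewer there is one more tool, called after "Emit:" as name(argument=value, ...) on one line, values as JSON. carry_out: Moves the arm, as the interface text tells. Its arguments: {"type":"object","properties":{"motion":{"type":"array"},"force":{"type":"number"}},"required":["motion"]}

```bash
mkdir -p pics; python3 - <<'E'
from workcell import ctrl
import cv2,numpy as np
np.set_printoptions(precision=4,suppress=True)
s=ctrl.state();print(s, ctrl.tips_ahead)
ims=[]
for n in("scene","top","wrist"):
    s=ctrl.state();im=ctrl.camera(n);np.save(f'pics/{n}0.npy',im);cv2.imwrite(f'pics/{n}0.png',im[...,::-1]);print(n,ctrl.camera_params(n))
E
```

```text
{'t': 0.0, 'q': array([-1.2124,  0.2772, -0.0279,  1.268 ,  0.    ,  1.4674]), 'qvel': array([-0.0002, -0.0004,  0.0011, -0.0004,  0.0015, -0.0001]), 'tau': array([ -0.0006, -44.5508,  29.5203,   0.0164,  -0.0001,  -0.    ]), 'eef_pos': array([ 278.2072, -558.8547,  252.1338]), 'tool_rot': array([ 0.9735,  0.2288, -0.0001, -0.0011]), 'contact_force': array([-0.2768,  0.8501,  0.1477]), 'moment': array([ 0.0004, -0.0293, -0.0248]), 'grasp_force': 0.0, 'gripper_width': 85.12199192361648} 22.0
scene {'mtx': array([[422.3082,   0.    , 252.6794],
       [  0.    , 422.3082, 197.4709],
       [  0.    ,   0.    ,   1.    ]]), 'k1': 0.02546597919773954, 'R': array([[-0.5999,  0.7999, -0.016 ],
       [ 0.6661,  0.4883, -0.5638],
       [-0.4431, -0.3489, -0.8258]]), 't': array([ 326.3297, -306.1753, 1676.2226])}
top {'mtx': array([[370.9213,   0.    , 252.5612],
       [  0.    , 370.9213, 192.7401],
       [  0.    ,   0.    ,   1.    ]]), 'k1': 0.036942045237578165, 'R': array([[ 0.027 , -0.9996, -0.0046],
       [-0.9887, -0.026 , -0.1477],
       [ 0.1475,  0.0085, -0.989 ]]), 't': array([  -6.5358,  546.2584, 1145.1583])}
wrist {'mtx': array([[307.1165,   0.    , 257.2219],
       [  0.    , 307.1165, 189.4981],
       [  0.    ,   0.    ,   1.    ]]), 'k1': 0.0015948585188780935, 'T_tool_cam': array([[   0.0001,   -0.9646,   -0.2639,   67.6515],
       [   1.    ,    0.0001,   -0.0001,    0.6197],
       [   0.0001,   -0.2639,    0.9646, -122.0531],
       [   0.    ,    0.    ,    0.    ,    1.    ]])}
```

View pics/top0.png

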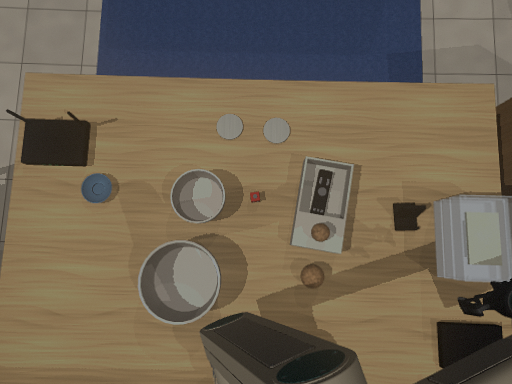

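View pics/scene0.png

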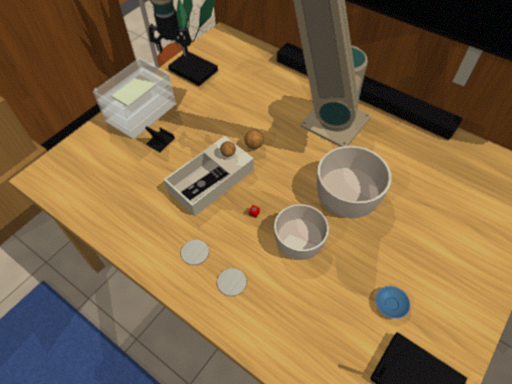

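The top view shows balls at (320,232), on the box cover, and at (312,276), on the table. It shows pots at (198,196), small, and (180,282), large. The ball on the cover ring should be the smaller one, and the smaller pot should be the 170 mm one. I'll measure both and check them in a crop.

```bash
cat > h.py <<'E'
import cv2,numpy as np
from scipy.spatial.transform import Rotation as Rn
from workcell import ctrl
np.set_printoptions(precision=3,suppress=True)
def cam(n,s=None):
    p=ctrl.camera_params(n)
    if n=='wrist':
        s=s or ctrl.state();T=np.eye(4);T[:3,:3]=Rn.from_quat(s['tool_rot']).as_matrix();T[:3,3]=s['eef_pos']
        W=T@p['T_tool_cam'];return p,W[:3,:3],W[:3,3]
    return p,p['R'].T,-p['R'].T@p['t']
def ray(n,uv,s=None):
    p,R,c=cam(n,s);m=p['mtx'];d=(np.array(uv,float)-m[:2,2])/m[0,0]
    x=d.copy()
    for _ in range(10): x=d/(1+p['k1']*(x@x))
    v=R@np.r_[x,1];return c,v/np.linalg.norm(v)
def onz(n,uv,z,s=None):
    c,v=ray(n,uv,s);return c+v*(z-c[2])/v[2]
def proj(n,X,s=None):
    p,R,c=cam(n,s);x=R.T@(np.array(X,float)-c);x=x[:2]/x[2];x=x*(1+p['k1']*(x@x));return x*p['mtx'][0,0]+p['mtx'][:2,2]
def tri(obs):
    A=np.zeros((3,3));b=np.zeros(3)
    for c,v in obs:
        P=np.eye(3)-np.outer(v,v);A+=P;b+=P@c
    return np.linalg.solve(A,b)
E
python3 - <<'E'
from h import *
im=np.load('pics/top0.npy');hsv=cv2.cvtColor(im,cv2.COLOR_RGB2HSV)
for u,v in((320,232),(312,276),(198,196),(180,282),(323,240),(250,250)): print(u,v,hsv[v,u])
c=cv2.resize(im[150:330,135:365],None,fx=3.2,fy=3.2,interpolation=cv2.INTER_CUBIC);cv2.imwrite('pics/crop1.png',c[...,::-1])
w=cv2.inRange(hsv,(0,0,70),(180,60,255));w[300:]=0
n,l,st,ce=cv2.connectedComponentsWithStats(w)
for i in range(1,n):
    if st[i,4]>150: print(st[i],ce[i])
E
```

```text
320 232 [ 15 114 114]
312 276 [ 15 117 126]
198 196 [ 35  21 147]
180 282 [ 23  23 144]
323 240 [ 15 120  91]
250 250 [ 18 101 134]
[   0    0  103  267 9886] [38.986 62.728]
[ 420    0   92  106 7868] [467.569  42.935]
[216 114  27  26 530] [229.272 126.226]
[263 118  27  25 539] [276.069 130.026]
[ 290  156   64   98 3738] [322.171 204.758]
[ 170  169   55   55 2355] [197.414 195.807]
[ 434  194   78   88 6489] [473.738 237.62 ]
[ 138  240   83   60 4195] [179.224 272.87 ]
```

View pics/crop1.png

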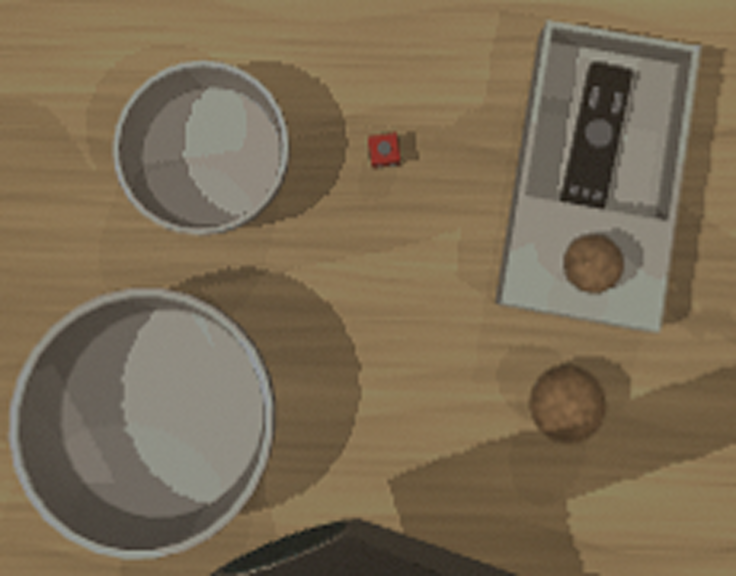

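The crop shows the ball on the cover ring at crop (594,264), with a diameter of about 59 px. The larger table ball is at (568,403), about 76 px. The small pot is at (201,147) with a rim of about 172 px, and the large pot is at (141,422). The remote's top-face corners are near (590,62), (636,66), (604,207) and (562,203).

```bash
python3 - <<'E'
from h import *
f=lambda p:(np.array(p)+.5)/3.2-.5+np.array([135,150])
P=lambda p,z:onz('top',f(p),z)
C=[P(p,66) for p in((546,22),(699,45),(661,330),(499,303))];C=np.array(C);print('box corners\n',C)
print('sides',[np.linalg.norm(C[i]-C[(i+1)%4]) for i in range(4)],'centre',C.mean(0))
d=C[0]+C[1]-C[2]-C[3];print('yaw',np.arctan2(d[1],d[0]))
b=P((594,264),95);print('ball',b, 'diam',np.linalg.norm(P((565,264),95)-P((623,264),95)),'other',np.linalg.norm(P((530,403),35)-P((606,403),35)))
yaw=np.arctan2(d[1],d[0]);R=np.array([[np.cos(yaw),-np.sin(yaw)],[np.sin(yaw),np.cos(yaw)]])
for q in((-90,0),(-35,0)):print('pt',C.mean(0)[:2]+R@q)
rc=np.array([P(p,24) for p in((590,62),(636,66),(604,207),(562,203))]);print('remote\n',rc)
dr=rc[0]+rc[1]-rc[2]-rc[3];print('ryaw',np.arctan2(dr[1],dr[0]),'farend',(rc[0]+rc[1])/2,np.linalg.norm(rc[0]-rc[1]))
e=[P(p,80) for p in((114,147),(288,147),(201,61),(201,233))];print('pot',np.mean(e,0),np.linalg.norm(e[0]-e[1]),np.linalg.norm(e[2]-e[3]))
print('cube',P((384,150),30))
# scene check
im=np.load('pics/scene0.npy');hsv=cv2.cvtColor(im,cv2.COLOR_RGB2HSV)
print('scene ball proj',proj('scene',b),'pot',proj('scene',np.mean(e,0)),'far',proj('scene',(rc[0]+rc[1])/2),[proj('scene',c) for c in C])
c=cv2.resize(im[120:270,150:340],None,fx=4,fy=4,interpolation=cv2.INTER_CUBIC);cv2.imwrite('pics/crop2.png',c[...,::-1])
E
```

```text
box corners
 [[ 662.772 -156.021   66.   ]
 [ 643.2   -306.365   66.   ]
 [ 364.986 -266.703   66.   ]
 [ 385.959 -112.801   66.   ]]
sides [np.float64(151.61259405544098), np.float64(281.02696991810706), np.float64(155.3243742332927), np.float64(280.1663022830592)] centre [ 514.229 -210.473   66.   ]
yaw -0.14823321067886747
ball [ 424.2   -198.301   95.   ] diam 54.07730840945078 other 73.3783750410692
pt [ 425.216 -197.18 ]
pt [ 479.613 -205.303]
remote
 [[ 632.678 -206.731   24.   ]
 [ 629.687 -253.449   24.   ]
 [ 484.671 -220.801   24.   ]
 [ 487.547 -178.831   24.   ]]
ryaw -0.2057269773813357 farend [ 631.183 -230.09    24.   ] 46.81363642765985
pot [527.441 177.327  80.   ] 167.56878415113232 167.50483528896547
cube [535.65    1.037  30.   ]
scene ball proj [227.454 147.766] pot [301.038 225.318] far [184.006 194.102] [array([192.425, 204.168]), array([163.154, 178.57 ]), array([223.556, 134.752]), array([253.67 , 157.394])]
```

View pics/crop2.png

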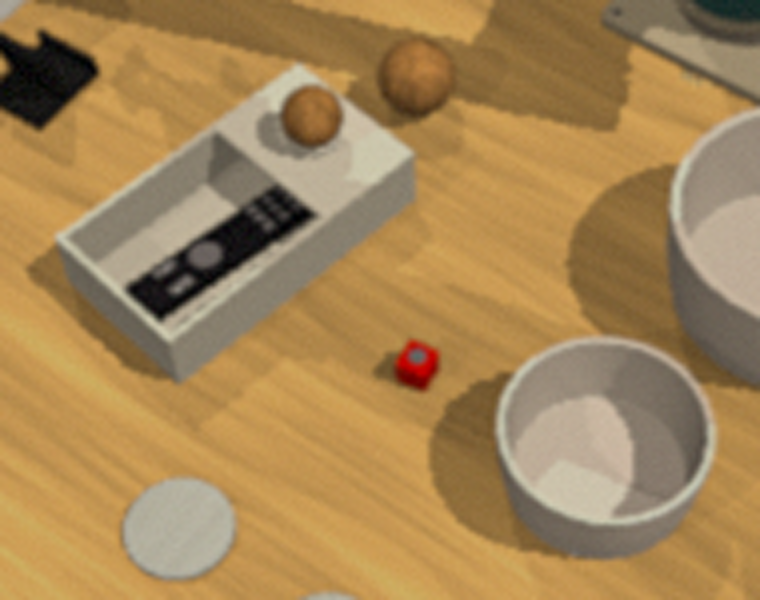

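The second view agrees within about 2 px (ball at (228,149), pot at (301,227)), and the sizes fit: ball 54 mm against 73 mm for the other, pot 168 mm. I'll move above the ball.

Emit:
carry_out(motion=[0.018,-0.016,0.003,0,0,0,-1,0.018,-0.016,0.003,0,0,0,-1,0.018,-0.016,0.003,0,0,0,-1,0.018,-0.016,0.003,0,0,0,-1,0.018,-0.016,0.003,0,0,0,-1,0.018,-0.016,0.003,0,0,0,-1,0.018,-0.016,0.003,0,0,0,-1,0.018,-0.016,0.003,0,0,0,-1])

```text
t: 0.82
eef_pos: [350.4, -379.4, 228.8]
tool_rot: [0.973, 0.229, -0.0, -0.0]
contact_force: [0.6, -0.5, -1.5]
gripper_width: 85.5
grasp_force: 0.0
```

Emit:
carry_out(motion=[0.018,-0.016,0.003,0,0,0,-1,0.018,-0.016,0.003,0,0,0,-1,0.018,-0.016,0.003,0,0,0,-1,0.018,-0.016,0.003,0,0,0,-1,0.018,-0.016,0.003,0,0,0,-1,0.018,-0.016,0.003,0,0,0,-1,0.018,-0.016,0.003,0,0,0,-1,0.018,-0.016,0.003,0,0,0,-1])

```text
t: 1.48
eef_pos: [422.3, -200.8, 205.0]
tool_rot: [0.973, 0.229, -0.0, -0.0]
contact_force: [0.3, -0.7, 1.3]
gripper_width: 85.0
grasp_force: 0.0
```

Emit:
carry_out(motion=[0,0,0,0,0,0.1,-1,0,0,0,0,0,0.1,-1,0,0,0,0,0,0.1,-1,0,0,0,0,0,0.1,-1,0,0,0,0,0,0.1,-1,0,0,0,0,0,0.11,-1,0,0,0,0,0,0,-1,0,0,0,0,0,0,-1])

```text
t: 2.15
eef_pos: [422.0, -201.9, 205.1]
tool_rot: [0.997, -0.073, -0.0, -0.0]
contact_force: [0.4, 0.1, 0.1]
gripper_width: 85.4
grasp_force: 0.0
```

```bash
python3 - <<'E'
from h import *
s=ctrl.state();im=ctrl.camera('wrist');print(s['t'],s['q'],s['eef_pos'],Rn.from_quat(s['tool_rot']).as_matrix(),s['gripper_width'])
cv2.imwrite('pics/w1.png',im[...,::-1]);np.save('pics/w1.npy',im)
hsv=cv2.cvtColor(im,cv2.COLOR_RGB2HSV)
print(proj('wrist',[424.7,-197.7,95],s))
E
```

```text
2.15 [-0.585  0.03  -0.422  1.119 -0.     2.703] [ 422.039 -201.893  205.079] [[ 0.989 -0.145 -0.   ]
 [-0.145 -0.989  0.   ]
 [-0.    -0.    -1.   ]] 85.43045548143286
[251.529 192.253]
```

View pics/w1.png

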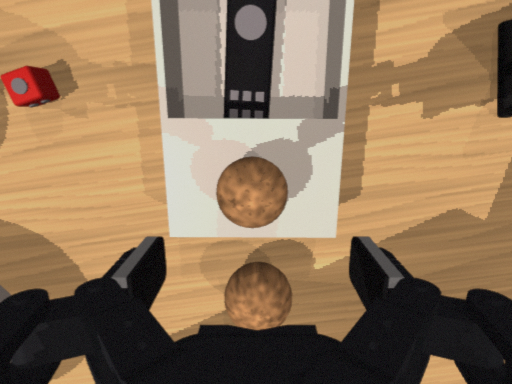

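The wrist view shows the ball on the ring at (252,192), against a predicted (251.5,192.3), so the position is confirmed. The other ball, at (258,295), is on the table. I'll descend and grip.

Emit:
carry_out(motion=[0.002,-0.0045,0.01,0,0,0,-1,0,0,0.02,0,0,0,-1,0,0,0.02,0,0,0,-1,0,0,0.02,0,0,0,-1,0,0,0.015,0,0,0,-1,0,0,0.012,0,0,0,-1,0,0,0.008,0,0,0,-1,0,0,0,0,0,0,-1], force=30)

```text
t: 2.87
eef_pos: [423.3, -196.6, 98.0]
tool_rot: [0.997, -0.074, -0.002, -0.001]
contact_force: [0.1, 0.2, -0.6]
gripper_width: 84.9
grasp_force: 0.0
```

Emit:
carry_out(motion=[0,0,0,0,0,0,0,0,0,0,0,0,0,0,0,0,0,0,0,0,1,0,0,0,0,0,0,1,0,0,0,0,0,0,1,0,0,0,0,0,0,1,0,0,0,0,0,0,1,0,0,0,0,0,0,1])

```text
t: 3.53
eef_pos: [425.7, -198.4, 101.3]
tool_rot: [0.997, -0.074, 0.001, 0.0]
contact_force: [-0.9, 0.8, 6.0]
gripper_width: 54.3
grasp_force: 31.3
```

Emit:
carry_out(motion=[0,0,-0.005,0,0,0,1,0,0,-0.01,0,0,-0.1,1,0,0,-0.015,0,0,-0.1,1,0,0,-0.02,0,0,-0.1,1,0,0,-0.02,0,0,-0.1,1,0,0,-0.02,0,0,-0.1,1,0,0,-0.015,0,0,-0.1,1,0,0,-0.01,0,0,-0.1,1])

```text
t: 4.2
eef_pos: [425.3, -198.2, 217.1]
tool_rot: [0.962, 0.275, 0.001, 0.001]
contact_force: [0.1, -0.7, -1.1]
gripper_width: 54.2
grasp_force: 31.8
```

Emit:
carry_out(motion=[0.01,-0.007,0,0,0,-0.1,1,0.02,-0.015,0,0,0,0,1,0.02,-0.015,0,0,0,0,1,0.02,-0.015,0,0,0,0,1,0.02,-0.015,0,0,0,0,1,0.02,-0.015,0,0,0,0,1,0.02,-0.015,0,0,0,0,1,0.02,-0.015,0,0,0,0,1])

```text
t: 4.87
eef_pos: [477.1, -17.1, 215.1]
tool_rot: [0.947, 0.32, -0.0, -0.0]
contact_force: [0.5, -0.5, -1.0]
gripper_width: 54.5
grasp_force: 31.8
```

Emit:
carry_out(motion=[0.02,-0.015,0,0,0,0,1,0.02,-0.015,0,0,0,0,1,0.02,-0.015,0,0,0,0,1,0.02,-0.015,0,0,0,0,1,0.02,-0.015,0,0,0,0,1,0.02,-0.015,0,0,0,0,1,0.016,-0.013,0,0,0,0,1,0,0,0,0,0,0,1])

```text
t: 5.53
eef_pos: [523.5, 149.0, 215.1]
tool_rot: [0.947, 0.322, 0.0, -0.001]
contact_force: [0.4, -0.5, -1.3]
gripper_width: 54.0
grasp_force: 31.9
```

```bash
python3 - <<'E'
from h import *
s=ctrl.state();im=ctrl.camera('wrist');print(s['t'],s['q'],s['eef_pos'],Rn.from_quat(s['tool_rot']).as_matrix(),s['gripper_width'],s['grasp_force'])
cv2.imwrite('pics/w2.png',im[...,::-1]);np.save('pics/w2.npy',im)
print(proj('wrist',[527.4,177.3,80],s))
a=.0
for k in range(8):
  t=k*np.pi/4;print(proj('wrist',[527.4+85*np.cos(t),177.3+85*np.sin(t),80],s).round(),end=' ')
E
```

```text
5.5333 [ 0.158  0.158 -0.258  1.155  0.001  2.644] [523.542 149.03  215.069] [[ 0.793  0.609  0.   ]
 [ 0.609 -0.793  0.001]
 [ 0.001 -0.001 -1.   ]] 54.020277776969294 31.881669759750366
[232.821 163.391]
[297.  79.] [216.  56.] [148. 100.] [135. 176.] [177. 237.] [247. 254.] [310. 221.] [333. 150.]
```

View pics/w2.png

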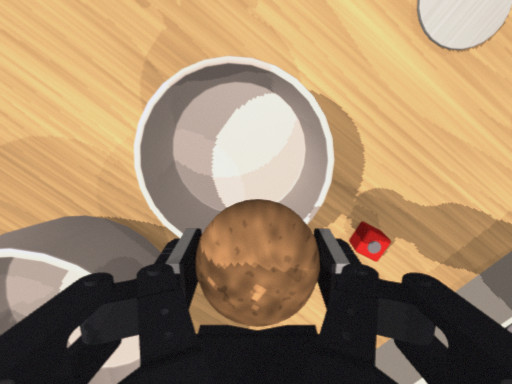

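The wrist view shows the ball held at (258,262). The pot rim spans columns 135–333 with its top at 57, which matches the prediction. I'll centre over the pot and lower.

Emit:
carry_out(motion=[0.01,-0.01,0,0,0,0,1,0.01,-0.01,0,0,0,0,1,0,0,0.01,0,0,0,1,0,0,0.02,0,0,0,1,0,0,0.02,0,0,0,1,0,0,0.02,0,0,0,1,0,0,0.02,0,0,0,1,0,0,0.02,0,0,0,1])

```text
t: 6.25
eef_pos: [526.3, 173.7, 103.9]
tool_rot: [0.947, 0.32, -0.0, 0.0]
contact_force: [0.8, -0.2, -1.2]
gripper_width: 54.5
grasp_force: 31.9
```

Emit:
carry_out(motion=[0,0,0.015,0,0,0,1,0,0,0.015,0,0,0,1,0,0,0.01,0,0,0,1,0,0,0.008,0,0,0,1,0,0,0.006,0,0,0,1,0,0,0.005,0,0,0,1,0,0,0,0,0,0,1,0,0,0,0,0,0,1])

```text
t: 6.92
eef_pos: [527.0, 174.2, 46.6]
tool_rot: [0.947, 0.32, 0.0, 0.0]
contact_force: [1.4, 0.3, -0.8]
gripper_width: 54.3
grasp_force: 31.9
```

Emit:
carry_out(motion=[0,0,0.002,0,0,0,1,0,0,0.002,0,0,0,1,0,0,0,0,0,0,1,0,0,0,0,0,0,1])

```text
t: 7.25
eef_pos: [526.8, 174.2, 42.5]
tool_rot: [0.947, 0.32, 0.0, 0.0]
contact_force: [-0.7, 0.6, -0.4]
gripper_width: 54.3
grasp_force: 31.9
```

Emit:
carry_out(motion=[0,0,0.002,0,0,0,1,0,0,0,0,0,0,1,0,0,0,0,0,0,1])

```text
t: 7.5
eef_pos: [527.5, 174.4, 41.4]
tool_rot: [0.947, 0.32, 0.001, -0.0]
contact_force: [-1.3, 0.4, 3.9]
gripper_width: 54.5
grasp_force: 32.4
```

The ball touches the pot floor, with the force rising to about +4 N. I'll release it.

Emit:
carry_out(motion=[0,0,0,0,0,0,-0.35,0,0,0,0,0,0,-0.4,0,0,0,0,0,0,-0.5,0,0,0,0,0,0,-0.6,0,0,0,0,0,0,-0.65,0,0,0,0,0,0,-0.65,0,0,0,0,0,0,-0.65,0,0,0,0,0,0,-0.65])

```text
t: 8.17
eef_pos: [526.7, 174.1, 40.2]
tool_rot: [0.947, 0.32, -0.0, -0.0]
contact_force: [0.2, -0.0, 0.1]
gripper_width: 70.7
grasp_force: 0.0
```

Emit:
carry_out(motion=[0,0,-0.005,0,0,0,-0.65,0,0,-0.01,0,0,0,-0.65,0,0,-0.02,0,0,0,-0.65,0,0,-0.025,0,0,0,-0.65,0,0,-0.03,0,0,0,-0.65,0,0,-0.03,0,0,0,-0.65,0,0,-0.03,0,0,0,-0.65,0,0,-0.02,0,0,0,-0.65])

```text
t: 8.83
eef_pos: [528.1, 174.4, 214.8]
tool_rot: [0.947, 0.32, 0.003, 0.0]
contact_force: [1.0, -0.4, 0.3]
gripper_width: 70.3
grasp_force: 0.0
```

```bash
python3 - <<'E'
from h import *
s=ctrl.state();im=ctrl.camera('wrist');print(s['t'],s['q'],s['eef_pos'],s['gripper_width'],s['grasp_force'])
hsv=cv2.cvtColor(im,cv2.COLOR_RGB2HSV)
im2=ctrl.camera('top');print(proj('wrist',[527.4,177.3,35],s))
np.save('pics/top1.npy',im2)
a=im[:, 40:480];b=cv2.resize(im2[150:300,160:365],(440,322),interpolation=cv2.INTER_CUBIC)
b=cv2.copyMakeBorder(b,0,384-322,0,0,cv2.BORDER_CONSTANT)
cv2.imwrite('pics/w3.png',np.hstack([cv2.resize(a,(360,314)),b[:314]])[...,::-1])
E
```

```text
8.8333 [ 0.203  0.175 -0.237  1.153 -0.     2.693] [528.076 174.44  214.846] 70.3476586171168 0.0
[253.387 174.724]
```

View pics/w3.png

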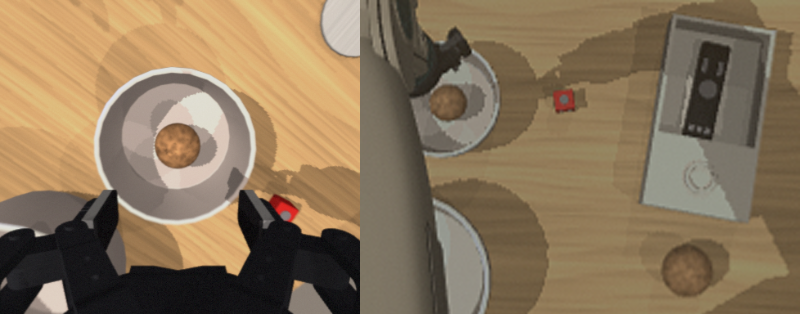

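The ball sits inside the pot and the ring on the box is empty; the remote has not moved. I'll move over the remote.

Emit:
carry_out(motion=[-0.007,0.01,0,0,0,0,-0.65,-0.014,0.019,0,0,0,0,-0.65,-0.014,0.02,0,0,0,0,-0.65,-0.015,0.02,0,0,0,0,-0.65,-0.015,0.02,0,0,0,0,-0.65,-0.015,0.02,0,0,0,0,-0.65,-0.015,0.02,0,0,0,0,-0.65,-0.015,0.02,0,0,0,0,-0.65])

```text
t: 9.6
eef_pos: [527.9, -12.8, 208.6]
tool_rot: [0.947, 0.32, -0.002, -0.001]
contact_force: [0.5, -0.3, 0.7]
gripper_width: 70.7
grasp_force: 0.0
```

Emit:
carry_out(motion=[-0.015,0.02,0,0,0,0,-0.65,-0.015,0.02,0,0,0,0,-0.65,-0.015,0.02,0,0,0,0,-0.65,-0.015,0.02,0,0,0,0,-0.65,-0.015,0.02,0,0,0,0,-0.65,-0.015,0.02,0,0,0,0,-0.65,-0.015,0.02,0,0,0,0,-0.65,-0.012,0.022,0,0,0,0,-0.65])

```text
t: 10.27
eef_pos: [532.5, -212.1, 208.5]
tool_rot: [0.947, 0.32, -0.002, -0.001]
contact_force: [0.4, -0.5, 0.7]
gripper_width: 70.5
grasp_force: 0.0
```

Emit:
carry_out(motion=[0,0,0,0,0,0.1,-0.65,0,0,0,0,0,0.12,-0.65,0,0,0,0,0,0.12,-0.65,0,0,0,0,0,0.12,-0.65,0,0,0,0,0,0.12,-0.65,0,0,0,0,0,0.12,-0.65,0,0,0,0,0,0.1,-0.65,0,0,0,0,0,0.06,-0.65])

```text
t: 10.93
eef_pos: [533.1, -210.9, 208.4]
tool_rot: [0.994, -0.106, -0.002, -0.001]
contact_force: [0.3, -1.4, -0.2]
gripper_width: 70.2
grasp_force: 0.0
```

Emit:
carry_out(motion=[0,0,0,0,0,0,-0.65,0,0,0,0,0,0,-0.65])

```text
t: 11.1
eef_pos: [533.6, -210.9, 208.9]
tool_rot: [0.995, -0.103, -0.001, -0.0]
contact_force: [-0.1, -0.5, -0.8]
gripper_width: 70.0
grasp_force: 0.0
```

```bash
python3 - <<'E'
from h import *
s=ctrl.state();im=ctrl.camera('wrist');print(s['t'],s['q'],s['eef_pos'],Rn.from_quat(s['tool_rot']).as_matrix(),s['gripper_width'])
cv2.imwrite('pics/w4.png',im[...,::-1]);np.save('pics/w4.npy',im)
m=(im.max(2)<60).astype(np.uint8);m[300:]=0
n,l,st,ce=cv2.connectedComponentsWithStats(m)
for i in range(1,n):
    if st[i,4]>300:
        r=cv2.minAreaRect(np.argwhere(l==i)[:,::-1].astype(np.float32));b=cv2.boxPoints(r);print(st[i],b.round(1).tolist())
        for p in b: print('  ',onz('wrist',p,24,s))
E
```

```text
11.1 [-0.489  0.215 -0.201  1.158 -0.     2.86 ] [ 533.605 -210.87   208.948] [[ 0.979 -0.206 -0.003]
 [-0.206 -0.979  0.001]
 [-0.003 -0.001 -1.   ]] 70.0422312257348
[ 235   70   45  170 5467] [[235.0, 70.0], [279.0, 70.0], [279.0, 239.0], [235.0, 239.0]]
   [ 635.096 -210.741   24.   ]
   [ 626.633 -251.028   24.   ]
   [ 457.92  -218.916   24.   ]
   [ 467.722 -172.201   24.   ]
[ 482  119   30   89 2309] [[482.0, 119.0], [511.0, 119.0], [511.0, 207.0], [482.0, 207.0]]
   [ 542.033 -436.039   24.   ]
   [ 536.229 -463.603   24.   ]
   [ 443.787 -464.502   24.   ]
   [ 450.034 -434.719   24.   ]
[  30  233  154   67 3898] [[27.700000762939453, 293.3999938964844], [180.39999389648438, 231.60000610351562], [202.5, 286.20001220703125], [49.79999923706055, 348.0]]
   [450.603  74.678  24.   ]
   [ 488.227 -116.613   24.   ]
   [ 418.543 -123.081   24.   ]
   [374.307  78.738  24.   ]
[ 331  232  155   68 3954] [[310.79998779296875, 285.8999938964844], [333.3999938964844, 230.5], [487.29998779296875, 293.29998779296875], [464.70001220703125, 348.70001220703125]]
   [ 393.759 -243.462   24.   ]
   [ 455.618 -278.066   24.   ]
   [ 342.965 -439.062   24.   ]
   [ 270.575 -411.565   24.   ]
```

View pics/w4.png

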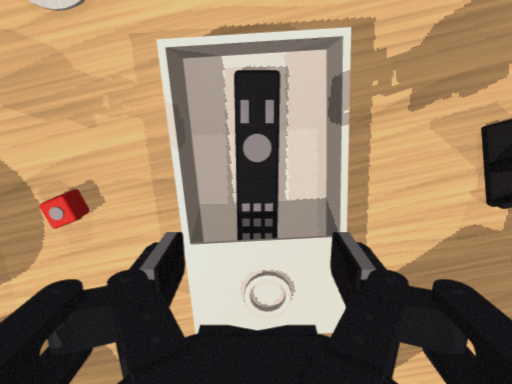

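The wrist view shows the remote upright in the image, columns 235–279 and rows 70–239. It is centred on column 257, so it is aligned with the tool. I'll descend to its exposed part.

Emit:
carry_out(motion=[0.0045,0,0.01,0,0,0,-0.65,0,0,0.025,0,0,0,-0.65,0,0,0.03,0,0,0,-0.65,0,0,0.03,0,0,0,-0.65,0,0,0.025,0,0,0,-0.65,0,0,0.02,0,0,0,-0.65,0,0,0.015,0,0,0,-0.65,0,0,0.01,0,0,0,-0.65])

```text
t: 11.82
eef_pos: [537.7, -210.9, 42.2]
tool_rot: [0.995, -0.104, -0.002, -0.001]
contact_force: [0.2, -0.8, -0.7]
gripper_width: 70.2
grasp_force: 0.0
```

Emit:
carry_out(motion=[0,0,0.005,0,0,0,-0.65,0,0,0.003,0,0,0,-0.65,0,0,0.002,0,0,0,-0.65,0,0,0.002,0,0,0,-0.65,0,0,0,0,0,0,-0.65,0,0,0,0,0,0,-0.65])

```text
t: 12.32
eef_pos: [539.9, -212.0, 34.1]
tool_rot: [0.995, -0.104, 0.001, 0.0]
contact_force: [-0.1, 0.4, 1.0]
gripper_width: 70.5
grasp_force: 0.0
```

Emit:
carry_out(motion=[0,0,0.002,0,0,0,-0.65,0,0,0.002,0,0,0,-0.65,0,0,0,0,0,0,-0.4,0,0,0,0,0,0,-0.25,0,0,0,0,0,0,-0.1,0,0,0,0,0,0,0,0,0,0,0,0,0,0,0,0,0,0,0,0,0], force=30)

```text
t: 12.98
eef_pos: [539.2, -211.6, 29.3]
tool_rot: [0.995, -0.104, -0.0, -0.0]
contact_force: [-0.1, -0.2, 1.7]
gripper_width: 43.3
grasp_force: 30.4
```

Emit:
carry_out(motion=[0,0,0,0,0,0,0.3,0,0,0,0,0,0,1,0,0,0,0,0,0,1,0,0,0,0,0,0,1,0,0,0,0,0,0,1,0,0,0,0,0,0,1], force=60)

```text
t: 13.48
eef_pos: [539.4, -211.7, 29.5]
tool_rot: [0.995, -0.104, 0.0, -0.0]
contact_force: [-1.3, 1.3, 4.9]
gripper_width: 42.7
grasp_force: 62.0
```

```bash
python3 - <<'E'
from h import *
s=ctrl.state();print(s['t'],s['q'],s['eef_pos'],s['contact_force'],s['moment'],s['gripper_width'],s['grasp_force'])
E
```

```text
13.4833 [-0.486  0.404 -0.371  0.795  0.     2.864] [ 539.401 -211.703   29.477] [-1.291  1.333  4.892] [ 0.221  0.192 -0.041] 42.74032404633897 61.9625723361969
```

The remote is gripped: opening 43 mm, 62 N. I'll lift it slightly and tilt it about its near end.

Emit:
carry_out(motion=[0,0,-0.004,0,0,0,1,-0.0012,0,-0.0065,0,0.046,0,1,-0.0012,0,-0.0065,0,0.046,0,1,-0.0012,0,-0.0065,0,0.046,0,1,-0.0012,0,-0.0065,0,0.046,0,1,-0.0012,0,-0.0065,0,0.046,0,1,-0.0012,0,-0.0065,0,0.046,0,1,-0.0012,0,-0.0065,0,0.046,0,1])

```text
t: 14.15
eef_pos: [524.5, -208.5, 76.9]
tool_rot: [0.982, -0.103, 0.16, 0.017]
contact_force: [0.1, 0.4, -1.0]
gripper_width: 42.5
grasp_force: 61.3
```

```bash
python3 - <<'E'
from h import *
s=ctrl.state();M=Rn.from_quat(s['tool_rot']).as_matrix();print(s['t'],s['q'],s['eef_pos'],s['contact_force'],s['gripper_width'],s['grasp_force'])
print(M)
T=lambda *v:s['eef_pos']+M@np.array(v)
print('near bottom',T(-142,0,23.5),'far bottom',T(94,0,23.5))
im=ctrl.camera('scene');im2=ctrl.camera('wrist')
c=cv2.resize(im[100:230,140:300],(470,382),interpolation=cv2.INTER_CUBIC)
cv2.imwrite('pics/s5.png',np.hstack([c,cv2.resize(im2,(330,248)).copy() if 0 else cv2.copyMakeBorder(cv2.resize(im2,(330,248)),0,134,0,0,cv2.BORDER_CONSTANT)])[...,::-1])
E
```

```text
14.15 [-0.543  0.169 -0.628  0.467  0.104  2.823] [ 524.464 -208.528   76.867] [ 0.074  0.385 -0.997] 42.491236915589276 61.2935471534729
[[ 0.928 -0.207  0.311]
 [-0.196 -0.978 -0.066]
 [ 0.318  0.    -0.948]]
near bottom [ 400.023 -182.234    9.493] far bottom [ 618.973 -228.503   84.431]
```

View pics/s5.png

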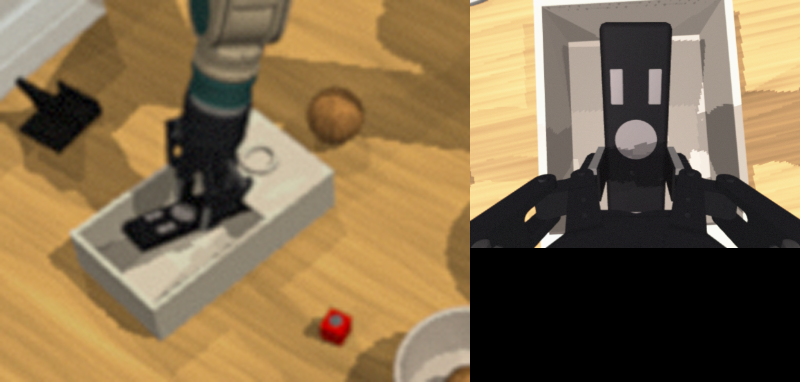

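The remote is held and tilted: its far end is raised above the box, and there is no external contact (−1 N, just its weight). I'll draw it out along its own axis.

Emit:
carry_out(motion=[0.006,0,0,0,0,0,1,0.01,0,0,0,0,0,1,0.012,0,0,0,0,0,1,0.012,0,0,0,0,0,1,0.012,0,0,0,0,0,1,0.012,0,0,0,0,0,1,0.01,0,0,0,0,0,1,0.006,0,0,0,0,0,1])

```text
t: 14.92
eef_pos: [602.6, -225.4, 103.4]
tool_rot: [0.982, -0.102, 0.161, 0.017]
contact_force: [-0.0, -0.3, -1.5]
gripper_width: 42.7
grasp_force: 61.4
```

Emit:
carry_out(motion=[0.006,0,0,0,0,0,1,0.01,0,0,0,0,0,1,0.01,0,0,0,0,0,1,0.01,0,0,0,0,0,1,0.01,0,0,0,0,0,1,0.01,0,0,0,0,0,1,0.008,0,0,0,0,0,1,0,0,0,0,0,0,1])

```text
t: 15.58
eef_pos: [661.4, -237.9, 124.2]
tool_rot: [0.981, -0.102, 0.161, 0.017]
contact_force: [0.5, -0.2, -0.7]
gripper_width: 42.7
grasp_force: 61.3
```

```bash
python3 - <<'E'
from h import *
s=ctrl.state();M=Rn.from_quat(s['tool_rot']).as_matrix();print(s['t'],s['q'],s['eef_pos'],s['contact_force'],s['gripper_width'],s['grasp_force'])
T=lambda *v:s['eef_pos']+M@np.array(v)
print('near bottom',T(-142,0,23.5),'near top',T(-142,0,5.5),'far bottom',T(94,0,23.5),M)
E
```

```text
15.5833 [-0.469  0.325 -0.294  0.636  0.082  2.894] [ 661.43  -237.91   124.196] [ 0.504 -0.155 -0.709] 42.72061037423165 61.348299980163574
near bottom [ 537.135 -211.754   56.499] near top [ 531.503 -210.552   73.553] far bottom [ 755.93  -257.834  132.007] [[ 0.927 -0.206  0.313]
 [-0.195 -0.978 -0.067]
 [ 0.32   0.001 -0.947]]
```

The near end is about 55 mm past the cover edge. I'll lift straight up.

Emit:
carry_out(motion=[0.0032,0,-0.0095,0,0,0,1,0.0064,0,-0.019,0,0,0,1,0.0064,0,-0.019,0,0,0,1,0.0064,0,-0.019,0,0,0,1,0.0064,0,-0.019,0,0,0,1,0.0064,0,-0.019,0,0,0,1,0.0064,0,-0.019,0,0,0,1,0.0032,0,-0.0095,0,0,0,1])

```text
t: 16.25
eef_pos: [659.7, -237.4, 266.9]
tool_rot: [0.981, -0.102, 0.161, 0.017]
contact_force: [1.2, -0.8, -1.6]
gripper_width: 42.7
grasp_force: 61.3
```

Emit:
carry_out(motion=[0,0,0,0,0,0,1,0,0,0,0,0,0,1,0,0,0,0,0,0,1,0,0,0,0,0,0,1,0,0,0,0,0,0,1,0,0,0,0,0,0,1,0,0,0,0,0,0,1,0,0,0,0,0,0,1])

```text
t: 16.92
eef_pos: [659.1, -237.0, 262.4]
tool_rot: [0.982, -0.103, 0.159, 0.017]
contact_force: [-0.5, 0.7, -2.7]
gripper_width: 42.6
grasp_force: 61.3
```

```bash
python3 - <<'E'
from h import *
s=ctrl.state();M=Rn.from_quat(s['tool_rot']).as_matrix();print(s['t'],s['eef_pos'],s['contact_force'],s['gripper_width'],s['grasp_force'],s['qvel'])
print('near bottom',s['eef_pos']+M@np.array([-142,0,23.5]))
im=ctrl.camera('scene');cv2.imwrite('pics/s6.png',im[...,::-1])
E
```

```text
16.9167 [ 659.051 -236.98   262.412] [-0.467  0.724 -2.657] 42.618945627337496 61.32477879524231 [ 0.001 -0.003  0.005 -0.001  0.002 -0.001]
near bottom [ 534.489 -210.651  195.275]
```

View pics/s6.png

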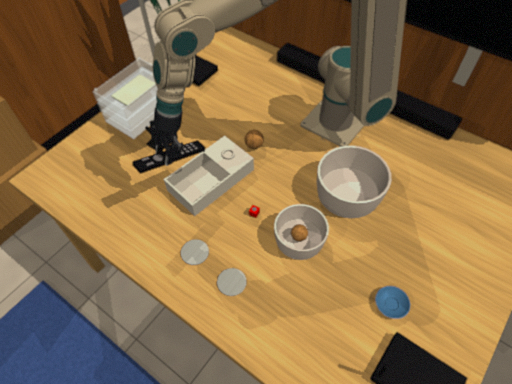

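The scene view shows the remote held in the air around (170,155), the box empty, the ball in the small pot at (300,232), and the bystanders where they were. I'll hand the job in.

```bash
python3 -c "
from workcell import ctrl
print(ctrl.close_job())"
```

```text
the job is handed in; nothing more can be done
None
```

The job is handed in: the cork ball is in the small pot, and the gripper holds the remote steady with its lowest point about 195 mm above the shelf, touching nothing else.

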